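# Power up the microscope light and take a picture

## Task

Start up the microscope bench and take a picture of the work: press the raised far end of the mains rocker switch on the white light box fully down, then press the round ring-light key fully in, then tap the push button of the separate camera release and let it spring back up. Pick nothing up: use light fingertip presses, so that neither box is shoved, lifted or pressed hard; do not touch the dimmer knob, leave the square stage-light key out, and leave the small things lying around where they are.

Things in the scene. Friction and masses are not known exactly. Their poses are not given: they have to be found in the camera images.
- lightbox: Loose white light box, 140 mm deep (x), 190 wide (y), 1.4 kg. Origin: centre of its underside, z up; its low front (-x) faces the robot. Grey panel on top rises 8 degrees to the back: 45 mm high in front, 55 in the middle, 65 behind. Across its middle: rocker switch at y=+68 mm, round ring-light key +16, square stage-light key -28, dimmer knob -68. A ring and a bar are drawn behind the two keys.
- rocker (a joint): Black V-shaped mains rocker of the light box, 36 mm long (along the box's x), 24 wide, in a metal frame 46 by 34, 3 high. 0 = off, as it starts: far (+x) end raised. 0.30 rad = on: far end fully down, that half then parallel to the panel and 6 mm off it. Takes about 3 N at its end, stays where left; past its stop the face gives 2 mm more on a spring.
- rocker_end (a point): Top face of the rocker's raised far half, 2 mm short of its far end: the spot to press. It moves with the rocker and goes down about 5 mm.
- ring_key (a joint): Latching round ring-light key of the light box, grey cap 21 mm across in a low black collar 30 mm across: 0 = out (top 11 mm off the panel), 0.005 m = fully in (6 mm off the panel). Moves square to the sloping panel, takes about 2.5 N, stays where left; past its stop the cap gives 3 mm more on a spring (4 to 13 N). Starts out.
- ring_key_top (a point): Centre of the top of the round ring-light key; moves with it.
- stage_key (a joint): Latching square stage-light key, grey cap 20 by 20 mm, otherwise like the ring-light key: 0 = out, 0.005 m = in. Must stay out.
- stage_key_top (a point): Centre of the top of the square stage-light key.
- dimmer: Dimmer knob on the light box, black, 33 mm across, standing 17 mm off the panel; origin on its axis at the panel. Its setting varies. Not to be touched.
- release: Loose camera release, a grey die-cast push-button box 66 by 66 mm and 36 mm high on rubber feet, 0.55 kg. Origin: centre of its underside, on the bench. On its flat top an aluminium collar 38 mm across (top 41 mm above the bench) holds the push button.
- shutter (a joint): The camera release's button, black, 29 mm across: 0 = up (top 50 mm above the bench), 0.008 m = fully down (42 mm). It releases the camera at 2 mm (about 4 N). It moves straight down against a spring (1.2 N to start it, 11 N fully down) and comes back up by itself.
- shutter_top (a point): Centre of the top of the camera release's button; moves with it.
- loupe: Black eye loupe, 34 mm across, 34 mm high, loose, 40 g. Origin: centre of its underside.
- jar: Small clear jar with a white cap, 36 mm across, 45 mm high, loose, 60 g. Origin: centre of its underside.
- screwdriver: Small screwdriver, 140 mm long, lying on the bench along its own x. Origin: on the bench under its length.
- parts_tray: Flat steel parts tray, 70 by 100 mm and 16 mm high, loose, 0.3 kg. Origin: centre of its underside.
Not all that is in view belongs to the job. There is more than one size of the lightbox; the job needs the smaller.

How it is judged:
On the way, in this order (a step that is already met when the one before it is completed fails the run):
1. the mains rocker is pressed fully on (value of joint rocker above 0.23 rad), for 0.1 s.
2. then the ring-light key is pressed fully in (value of joint ring_key above 0.0037 m), for 0.1 s.
3. then the camera release's button is pressed down (value of joint shutter above 0.002 m), for 0.05 s.
4. then the button is let up again (value of joint shutter below 0.001 m), for 0.1 s.
At the end, for the whole second after the job is handed in: Rocker on (over 0.23 of 0.30 rad), ring-light key in (over 3.7 of 5 mm), stage-light key out and release button up (both under 1 mm); both boxes flat, at rest and within 15 mm of where they stood; loupe, jar, screwdriver and tray within 20 mm of theirs (value of joint rocker above 0.23 rad and value of joint ring_key above 0.0037 m and value of joint each of stage_key, shutter below 0.001 m and distance of each of lightbox, release from where it was at the start of the episode below 0.015 m and height (world z) of each of lightbox, release below 0.006 m and angle between each of lightbox, release's own z axis and vertical below 0.05 rad and linear speed of each of lightbox, release below 0.01 m/s and distance of each of loupe, jar, screwdriver, parts_tray from where it was at the start of the episode below 0.02 m); the robot touches nothing.
It fails at once if out of order: the ring-light key is pressed (2 mm) before the rocker is on, or the camera release's button (1.5 mm) before both are on ((value of joint ring_key above 0.002 m and value of joint rocker below 0.2 rad) or (value of joint shutter above 0.0015 m and (value of joint rocker below 0.2 rad or value of joint ring_key below 0.003 m))).
It fails at once if the square stage-light key is pressed (1.5 mm) or the dimmer knob is touched (over 1 N) (value of joint stage_key above 0.0015 m or contact force between any of the arm, the fingers and dimmer above 1 N).
It fails at once if the light box or the camera release is pressed with more than 25 N (contact force between any of the arm, the fingers and lightbox above 25 N or contact force between any of the arm, the fingers and release above 25 N).
It fails at once if the light box or the camera release is shoved over 15 mm or lifted over 8 mm (distance of any of lightbox, release from where it was at the start of the episode above 0.015 m or height (world z) of any of lightbox, release above 0.008 m).
It fails at once if the loupe, jar, screwdriver or parts tray is moved or lifted over 20 mm (distance of any of loupe, jar, screwdriver, parts_tray from where it was at the start of the episode above 0.02 m).
It also fails if it takes over 45 s, if anything falls off the work surface, if the arm or the gripper's body presses on something with over 40 N, if the wrist force passes 120 N, or if a joint passes its speed limit or range.

## Robot

A 6-joint arm with a two-finger parallel gripper is mounted at the origin on the work surface. World frame = base frame: x ahead of the robot, y to its left, z up, the work surface at z = 0. Lengths are in m, angles in rad, forces in N, time in s.
With the tool pointing down it reaches from about 0.3 to 0.775 m from the base axis. Payload 14.6 kg.
Tool frame: the origin (TCP) lies midway between the tips of the shut fingers; the grasp point (between the pads) lies 19 mm behind it; z points along the fingers, y is the direction in which the jaws open and shut (so a half turn about z gives the same grasp; the last joint's range is limited). The gripper opens to 94 mm and grips with 3 to 60 N. Pads are 16 mm wide; open, the fingers measure 119 mm over their backs; the gripper's body (75 mm by 177 mm) begins 78 mm behind the grasp point.
Start: joints at [-1.255, 0.3, 1.521, -0, 1.321, -0.067], TCP at [0.205, -0.51, 0.205] pointing down, gripper open.
Joint ranges: [-3.03, 3.03], [-0.79, 2.21], [0.23, 2.52], [-1.04, 4.18], [0, 3.07], [-2.55, 2.55]. Speed limits (rad/s): [2.22, 2.22, 2.57, 3.14, 3.14, 3.14].

## Interface

Orientations are given as a rotation vector (axis times angle).
In Python, from workcell import robot gives the robot as it stands. The module is installed in compiled form; this text tells all that it offers.
- The arm moves only by the shell command python3 -m creep 'ROWS' [OPENING] [FORCE]. ROWS is a JSON object of lists of equal length, an entry for each row: "offset": the shift along the world's x, y, z in units of 0.025 m (1.0 is 0.025 m), a list of three; "delta_rot": the turn, a rotation vector about the world's x, y, z in units of 4 degrees (1.0 is 4 degrees), a list of three. In form: {"offset": [[x, y, z], ...], "delta_rot": [[wx, wy, wz], ...]}. A call has 1 to 10 rows; each row shifts and turns the commanded pose from where the row before left it; what a row does not reach is not made up. A row lasts 1/12 s, in which the tool goes at most 41.7 mm and 7.16 degrees, less where a joint would pass 70% of its speed; a pose out of reach is approached as far as the arm can. A call with a number of a shift or a turn outside -1 to 1 is refused whole. A call with a gripper value outside its range is refused whole. OPENING is the closure in counts, from 0 (fully open) to 255 (shut), set as the call begins (- or left out, the last holds). The fingers move at their own pace and stop on an object; FORCE is the grip in N (left out, the last holds). Time passes only in rows, so rows that do not move let the fingers close. It gives the time, the measured TCP pose, the force and the opening at its end, in the units of the state.
- robot.get_state(): the state, without advancing time (a new reading comes with each control period).
- robot.snapshot(name): name is "scene" or "top"; returns a dict with "img" (420x560x3 uint8, red, green, blue), "fx", "fy", "cx", "cy" (pixels), "R" (3x3) and "t" (3): a world point X has camera coordinates R X + t. Camera axes: x right, y down, z forward; pixel columns grow to the right and rows downward; lengths in m; the calibration is good to about 2 mm. A picture is of the moment at which its call begins. There is no depth.
- robot.close_job(): hands the job in, once; it reports no verdict.
The state is a dict: "time": time; "qpos": joint angles; "joint_vel": joint speeds; "tau": joint torques, N m; "position": TCP position; "eef_rot": TCP orientation; "wrist_force": force on the tool from outside, world axes, zero at the start; "wrist_torque": the same for the moment, N m; "opening": finger opening in m.
Only numpy, scipy, OpenCV 4.12 (cv2) and the standard library are available. Lean on these libraries where they do the work, as an engineer would, in place of code of your own. Each camera call takes 0.05 s, during which the arm holds its last target. There are 200 camera calls.

## Working session

There is one attempt and no reset: what is moved stays moved. The work goes in short steps, Python scripts to look and compute and a shell command to move; the robot and the scene stay as the last step left them, time stands still between calls to the robot, and variables do not carry over. Pictures are saved under pics/ and viewed, about 8 in all and at most 12, crops included, and the job is handed in when it is done.

```bash
mkdir -p pics
python3 - <<'E'
from workcell import robot
import cv2,pickle
d={}
for n in("scene","top"):
    s=robot.snapshot(n); d[n]=s
    cv2.imwrite(f"pics/{n}0.png",s["img"][:,:,::-1]); print(n,s["fx"],s["cx"],s["cy"],s["R"],s["t"])
pickle.dump(d,open("s0.pkl","wb"))
st=robot.get_state(); print(st["time"],st["position"],st["eef_rot"],st["opening"])
E
```

```text
scene 432.40395192331044 274.461475601199 206.8121558843796 [[-0.2024779   0.97918164  0.0143532 ]
 [ 0.5928952   0.13423944 -0.794012  ]
 [-0.77940874 -0.15225994 -0.60773261]] [ 0.17534258 -0.27387808  1.69377858]
top 415.68519064740735 273.4948000710124 212.52276039984883 [[ 0.02769761 -0.99945454  0.01798522]
 [-0.989281   -0.02998738 -0.14291208]
 [ 0.14337346 -0.01383412 -0.98957196]] [-0.09259891  0.5669362   1.04655048]
0.1 [ 0.20535221 -0.50997431  0.2049573 ] [-3.08324370e+00 -5.97433635e-01  2.15382881e-04] 0.09382837073235455
```

View pics/scene0.png

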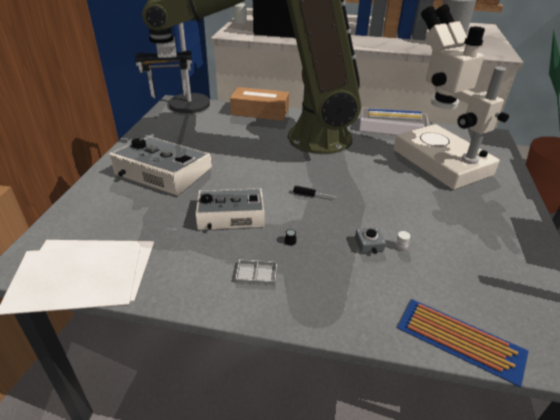

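View pics/top0.png

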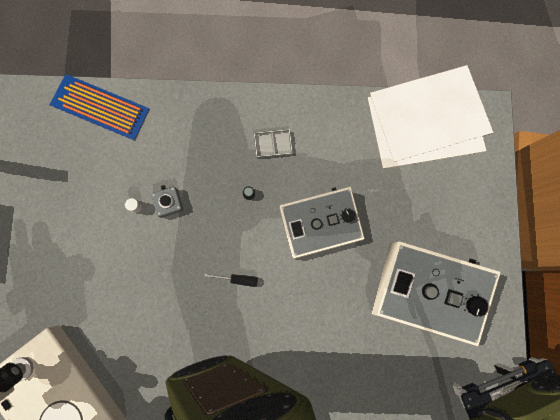

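The smaller light box is at top px (322,222), and the release is at (166,201) with the jar to its left. The larger decoy box is at (437,293). I'll zoom in on the box and the release.

Run:
```python
import cv2,pickle,numpy as np
d=pickle.load(open("s0.pkl","rb"))
im=d["top"]["img"][:,:,::-1]
a=cv2.resize(im[180:265,270:370],None,fx=5,fy=5,interpolation=cv2.INTER_CUBIC)
b=cv2.resize(im[175:225,115:195],None,fx=5,fy=5,interpolation=cv2.INTER_CUBIC)
c=np.zeros((600,800,3),np.uint8); c[:425,:500]=a; 
b2=cv2.resize(im[180:222,145:190],None,fx=6,fy=6,interpolation=cv2.INTER_CUBIC)
c[:252,510:780]=b2
cv2.imwrite("pics/crop0.png",c[:430])
```

```text
(no output)
```

View pics/crop0.png

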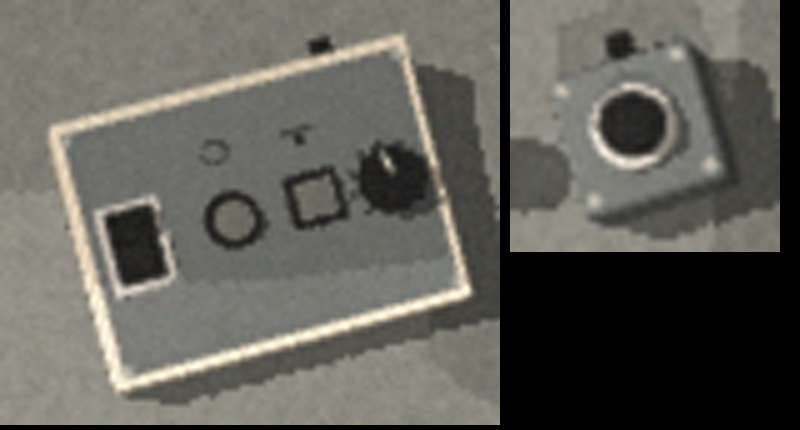

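Crop: the box top corners are at about (52,130), (403,38), (468,293) and (120,388). The rocker frame centre is (136,248), the ring key (235,220), the stage key (316,198) and the knob (393,177). The release button is at (632,124) in its inset. I'll cast rays and check the results against the known sizes and the scene view.

```bash
cat > h.py <<'E'
import numpy as np
def ray(s,u,v,p0,n=(0,0,1)):
    c=-s["R"].T@s["t"]; d=s["R"].T@np.array([(u-s["cx"])/s["fx"],(v-s["cy"])/s["fy"],1]); n=np.array(n,float)
    return c+d*(n@(np.array(p0)-c))/(n@d)
def proj(s,X):
    c=s["R"]@np.array(X)+s["t"]; return np.array([s["fx"]*c[0]/c[2]+s["cx"],s["fy"]*c[1]/c[2]+s["cy"]])
E
python3 - <<'E'
import cv2,pickle,numpy as np
from h import *
np.set_printoptions(precision=4,suppress=True)
d=pickle.load(open("s0.pkl","rb")); s=d["top"]
f=lambda x,y:(270+(x+.5)/5-.5,180+(y+.5)/5-.5)
C=[ray(s,*f(*p),(0,0,h)) for p,h in zip([(52,130),(403,38),(468,293),(120,388)],[.065,.065,.045,.045])]
C=np.array(C); print(C, "sides",[np.linalg.norm((C[i]-C[i-1])[:2]) for i in range(4)])
o=C.mean(0); o[2]=0
ey=(C[0]-C[1]+C[3]-C[2])[:2]; ex=(C[0]-C[3]+C[1]-C[2])[:2]
y1=np.arctan2(-ey[0],ey[1]); y2=np.arctan2(ex[1],ex[0]); print("o",o,"yaws",y1,y2)
yaw=(y1*.19+y2*.14)/.33
X=np.array([np.cos(yaw),np.sin(yaw),0]);Y=np.array([-X[1],X[0],0]);Z=np.array([0,0,1.])
a=np.radians(8); N=-np.sin(a)*X+np.cos(a)*Z
P=o+.055*Z
# measured features on the panel plane offset h along the normal
for n,p,h in [("frame",(136.5,248),.003),("ring",(235,220),.004),("square",(316,198),.004)]:
    q=ray(s,*f(*p),P+h*N,N)-o; print(n,q@X,q@Y,q[2])
b=ray(s,165.3,200.7,(0,0,.05)); print("button",b)
T=np.cos(a)*X+np.sin(a)*Z
pts={"rocker_end":P+.068*Y+.016*T+.0105*N,"frame":P+.068*Y+.003*N,"ring":P+.016*Y+.011*N,"stage":P-.028*Y+.011*N,"knob":P-.068*Y+.017*N,"button":b}
vis=cv2.resize(d["scene"]["img"][170:270,180:420,::-1],None,fx=3.3,fy=3.3,interpolation=cv2.INTER_CUBIC)
for k,v in pts.items():
    u=proj(d["scene"],v); print(k,v,u); 
    cv2.circle(vis,tuple(int(round(t)) for t in (u-[180,170]+.5)*3.3),2,(0,0,255),-1)
cv2.imwrite("pics/crop1.png",vis)
# desired rotation: tool z=-N, tool y=+-Y
from scipy.spatial.transform import Rotation as Ro
cur=Ro.from_rotvec([-3.0832437,-.59743363,.0002154]); print(cur.as_matrix())
for sg in(1,-1):
  for nm,N_ in(("tilt",N),("flat",Z)):
    z=-N_; y=sg*Y; x=np.cross(y,z); D=Ro.from_matrix(np.c_[x,y,z]); print(sg,nm,np.degrees((D*cur.inv()).as_rotvec()),D.as_rotvec())
E
```

```text
[[ 0.5844 -0.092   0.065 ]
 [ 0.6383 -0.2727  0.065 ]
 [ 0.5086 -0.3108  0.045 ]
 [ 0.4544 -0.131   0.045 ]] sides [np.float64(0.13575148117058272), np.float64(0.1885909238452787), np.float64(0.13516130885486605), np.float64(0.1877866430580041)]
o [ 0.5464 -0.2016  0.    ] yaws 0.2912108457466406 0.288296305679731
frame -0.0015072298743589972 0.06774836559626132 0.05781765537292505
ring -0.0007155649417837006 0.015011467528046003 0.058938744195872195
square -0.0005002823079843259 -0.028515209044908854 0.05896900019692364
button [0.5906 0.2056 0.05  ]
rocker_end [ 0.5408 -0.1323  0.0676] [252.7699 198.2732]
frame [ 0.5266 -0.1366  0.058 ] [252.5895 197.9444]
ring [ 0.5404 -0.1867  0.0659] [234.6943 196.2291]
stage [ 0.553  -0.2289  0.0659] [219.516  196.8192]
knob [ 0.5636 -0.2675  0.0718] [205.4888 195.5313]
button [0.5906 0.2056 0.05  ] [369.5894 230.5071]
[[ 0.9276  0.3735 -0.0003]
 [ 0.3735 -0.9276  0.001 ]
 [ 0.0001 -0.001  -1.    ]]
1 tilt [-11.4913  -4.1114 174.2721] [-0.4339  2.9718  0.0303]
1 flat [  0.0245  -0.0848 174.6819] [ 0.4539 -3.1086 -0.    ]
-1 tilt [ 2.586  -7.5704 -5.3135] [-3.0813 -0.4499 -0.2155]
-1 flat [-0.0556 -0.0161 -5.3181] [ 3.1086  0.4539 -0.    ]
```

View pics/crop1.png

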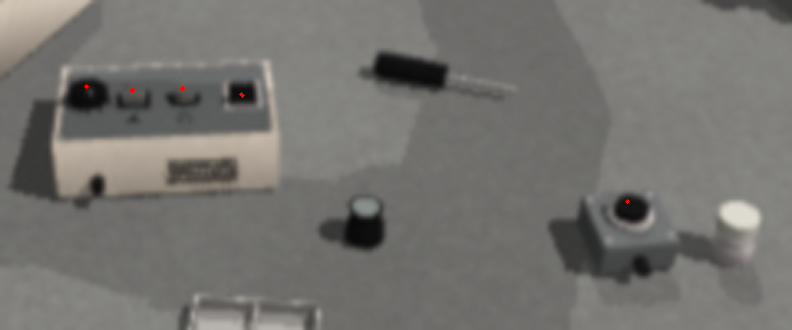

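The measurements hold up: the box sides come out at 136 x 188.6 mm (140 x 190 given), the features sit at the right local positions, and the reprojections land on the switch, the keys and the button. Now I'll shut the fingers and move over the rocker at safe height.

```bash
python3 -m creep '{"offset":[[0.67,0.755,0],[0.67,0.755,0],[0.67,0.755,0],[0.67,0.755,0],[0.67,0.755,0],[0.67,0.755,0],[0.67,0.755,0],[0.67,0.755,0],[0.67,0.755,0],[0.67,0.755,0]],"delta_rot":[[0.032,-0.095,-0.066],[0.032,-0.095,-0.066],[0.032,-0.095,-0.066],[0.032,-0.095,-0.066],[0.032,-0.095,-0.066],[0.032,-0.095,-0.066],[0.032,-0.095,-0.066],[0.032,-0.095,-0.066],[0.032,-0.095,-0.066],[0.032,-0.095,-0.066]]}' 255 20
python3 -m creep '{"offset":[[0.67,0.755,0],[0.67,0.755,0],[0.67,0.755,0],[0.67,0.755,0],[0.67,0.755,0],[0.67,0.755,0],[0.67,0.755,0],[0.67,0.755,0],[0.67,0.755,0],[0,0,0]],"delta_rot":[[0.032,-0.095,-0.066],[0.032,-0.095,-0.066],[0.032,-0.095,-0.066],[0.032,-0.095,-0.066],[0.032,-0.095,-0.066],[0.032,-0.095,-0.066],[0.032,-0.095,-0.066],[0.032,-0.095,-0.066],[0.032,-0.095,-0.066],[0.032,-0.095,-0.066]]}'
```

```text
time: 0.93
position: [0.3735, -0.3203, 0.2052]
eef_rot: [-3.086, -0.524, -0.109]
wrist_force: [-0.9, -0.1, 0.6]
opening: 0.0308
time: 1.77
position: [0.5253, -0.1488, 0.205]
eef_rot: [-3.081, -0.454, -0.216]
wrist_force: [0.6, 0.4, 0.0]
opening: 0.0004
```

```bash
python3 -m creep '{"offset":[[0.51,0.63,0],[0,0,-0.9],[0,0,-0.9],[0,0,-0.9],[0,0,-0.9],[0,0,-0.6],[0,0,-0.4],[0,0,0],[0,0,0]],"delta_rot":[[0,0,0],[0,0,0],[0,0,0],[0,0,0],[0,0,0],[0,0,0],[0,0,0],[0,0,0],[0,0,0]]}'
python3 - <<'E'
from workcell import robot
import cv2,numpy as np
a=robot.snapshot("scene")["img"][170:250,180:300,::-1]; b=robot.snapshot("top")["img"][170:270,270:370,::-1]
r=lambda i:cv2.resize(i,(400,int(400*i.shape[0]/i.shape[1])),interpolation=cv2.INTER_CUBIC)
a,b=r(a),r(b); a=cv2.copyMakeBorder(a,0,b.shape[0]-a.shape[0],0,0,0); cv2.imwrite("pics/c2.png",np.hstack([a,b]))
print(robot.get_state()["wrist_force"])
E
```

```text
time: 2.52
position: [0.5364, -0.136, 0.0907]
eef_rot: [-3.083, -0.451, -0.216]
wrist_force: [0.6, -0.2, 0.1]
opening: 0.0006
[-0.58135447  0.00983206  0.5626997 ]
```

View pics/c2.png

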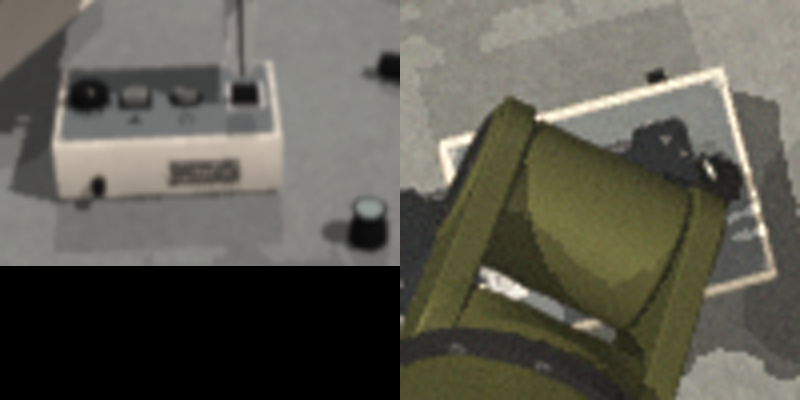

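The scene view shows the closed tip (px 242,75 in the crop) directly above the rocker frame. The arm hides it in the top view. Descending in small steps while watching the force.

```bash
python3 -m creep '{"offset":[[0.05,0.05,-0.2],[0.05,0.05,-0.2],[0.04,0.04,-0.2],[0.02,0.01,-0.15],[0,0,0]],"delta_rot":[[0,0,0],[0,0,0],[0,0,0],[0,0,0],[0,0,0]]}'
python3 -m creep '{"offset":[[0,0,-0.04],[0.01,0,-0.04],[0,0,-0.04],[0,0,0]],"delta_rot":[[0,0,0],[0,0,0],[0,0,0],[0,0,0]]}'
python3 -m creep '{"offset":[[0.005,0,-0.04],[0.005,0,-0.04],[0,0,0]],"delta_rot":[[0,0,0],[0,0,0],[0,0,0]]}'
```

```text
time: 3.03
position: [0.5401, -0.1317, 0.0707]
eef_rot: [-3.082, -0.451, -0.214]
wrist_force: [-0.8, 0.2, 0.5]
opening: 0.0005
time: 3.37
position: [0.5408, -0.1321, 0.0687]
eef_rot: [-3.083, -0.451, -0.217]
wrist_force: [0.3, -0.3, 0.8]
opening: 0.0003
time: 3.62
position: [0.5414, -0.1321, 0.0671]
eef_rot: [-3.083, -0.451, -0.218]
wrist_force: [1.0, -0.2, 3.8]
opening: 0.0002
```

```bash
python3 -m creep '{"offset":[[0.005,0,-0.04],[0.005,0,-0.04],[0,0,0]],"delta_rot":[[0,0,0],[0,0,0],[0,0,0]]}'
python3 -m creep '{"offset":[[0.005,0,-0.04],[0.005,0,-0.04],[0,0,0]],"delta_rot":[[0,0,0],[0,0,0],[0,0,0]]}'
python3 -m creep '{"offset":[[0.005,0,-0.04],[0,0,0]],"delta_rot":[[0,0,0],[0,0,0]]}'
```

```text
time: 3.87
position: [0.5413, -0.1321, 0.0646]
eef_rot: [-3.083, -0.451, -0.217]
wrist_force: [1.3, 0.3, 3.8]
opening: 0.0003
time: 4.12
position: [0.5417, -0.1321, 0.0629]
eef_rot: [-3.083, -0.451, -0.217]
wrist_force: [1.1, 2.1, 8.2]
opening: 0.0006
time: 4.28
position: [0.542, -0.132, 0.0623]
eef_rot: [-3.083, -0.451, -0.218]
wrist_force: [-0.6, 2.7, 12.2]
opening: 0.0004
```

The force rose from a steady ~3.8 N to 12 N after about 5 mm of travel, so the rocker is at its stop. I'll hold briefly, lift, and move over the ring key.

```bash
python3 -m creep '{"offset":[[0,0,0],[-0.03,0,0.2],[-0.05,0,0.5],[-0.05,0,0.5],[0,0,0.1],[-0.02,-0.75,0],[-0.02,-0.75,0],[-0.02,-0.73,0],[0,0,0],[0,0,0]],"delta_rot":[[0,0,0],[0,0,0],[0,0,0],[0,0,0],[0,0,0],[0,0,0],[0,0,0],[0,0,0],[0,0,0],[0,0,0]]}'
python3 - <<'E'
from workcell import robot
import cv2,numpy as np
s=robot.snapshot("scene")["img"][180:220,185:275,::-1]
import pickle
o=pickle.load(open("s0.pkl","rb"))["scene"]["img"][180:220,185:275,::-1]
cv2.imwrite("pics/c3.png",cv2.resize(np.vstack([o,s]),None,fx=7,fy=7,interpolation=cv2.INTER_CUBIC))
E
```

```text
time: 5.12
position: [0.5362, -0.1881, 0.0933]
eef_rot: [-3.082, -0.449, -0.214]
wrist_force: [-0.3, 0.3, 0.9]
opening: 0.0006
```

View pics/c3.png

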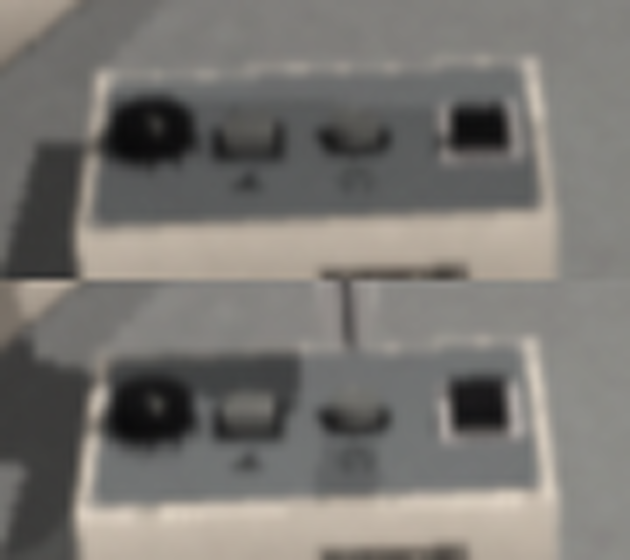

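The box has not moved. The dark rocker patch now reaches further up at its robot-side edge (px 480,378), which fits the far end being down. The fingertip is above the ring key (350,300). Pressing the ring key.

```bash
python3 -m creep '{"offset":[[0.05,0.02,-0.3],[0.05,0.02,-0.3],[0.03,0.01,-0.25],[0.02,0,-0.13],[0,0,0]],"delta_rot":[[0,0,0],[0,0,0],[0,0,0],[0,0,0],[0,0,0]]}'
python3 -m creep '{"offset":[[0.005,0,-0.04],[0.005,0,-0.04],[0.005,0,-0.04],[0,0,0]],"delta_rot":[[0,0,0],[0,0,0],[0,0,0],[0,0,0]]}'
python3 -m creep '{"offset":[[0.005,0,-0.04],[0.005,0,-0.04],[0,0,0]],"delta_rot":[[0,0,0],[0,0,0],[0,0,0]]}'
python3 -m creep '{"offset":[[0.005,0,-0.04],[0.005,0,-0.04],[0,0,0]],"delta_rot":[[0,0,0],[0,0,0],[0,0,0]]}'
```

```text
time: 5.58
position: [0.5402, -0.186, 0.0684]
eef_rot: [-3.082, -0.451, -0.214]
wrist_force: [-0.4, -0.5, -0.3]
opening: 0.0006
time: 5.92
position: [0.5409, -0.1866, 0.0667]
eef_rot: [-3.083, -0.451, -0.217]
wrist_force: [0.1, 0.2, 0.3]
opening: 0.0002
time: 6.17
position: [0.5413, -0.1866, 0.0647]
eef_rot: [-3.083, -0.451, -0.217]
wrist_force: [0.7, -0.2, 0.7]
opening: 0.0009
time: 6.42
position: [0.5415, -0.1865, 0.0626]
eef_rot: [-3.083, -0.451, -0.217]
wrist_force: [-0.6, 0.0, -0.1]
opening: 0.0004
```

```bash
python3 -m creep '{"offset":[[0.005,0,-0.04],[0.005,0,-0.04],[0,0,0]],"delta_rot":[[0,0,0],[0,0,0],[0,0,0]]}'
python3 - <<'E'
from workcell import robot
import cv2,numpy as np
s=robot.snapshot("scene")["img"][160:220,185:275,::-1]
cv2.imwrite("pics/c4.png",cv2.resize(s,None,fx=8,fy=8,interpolation=cv2.INTER_CUBIC)); print(robot.get_state()["wrist_force"])
E
```

```text
time: 6.67
position: [0.5418, -0.1865, 0.0608]
eef_rot: [-3.083, -0.451, -0.217]
wrist_force: [-1.2, 2.3, 5.0]
opening: 0.0001
[-0.90966174  1.75434249  6.55775994]
```

View pics/c4.png

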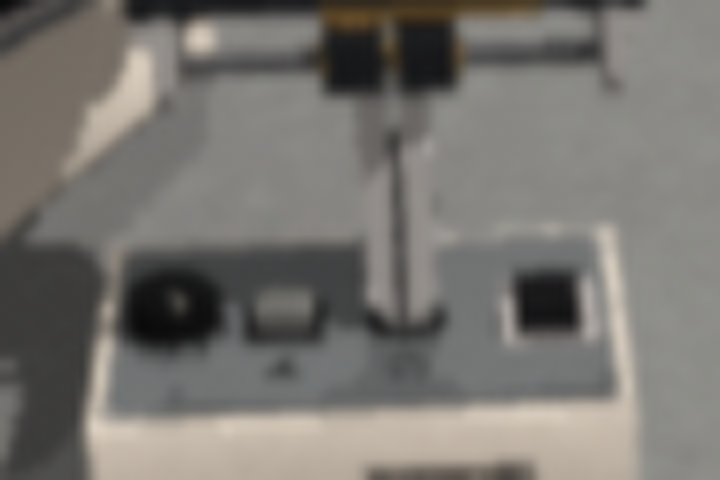

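```bash
python3 -m creep '{"offset":[[0.005,0,-0.03],[0,0,0],[0,0,0]],"delta_rot":[[0,0,0],[0,0,0],[0,0,0]]}'
python3 -m creep '{"offset":[[0.005,0,-0.03],[0,0,0],[0,0,0]],"delta_rot":[[0,0,0],[0,0,0],[0,0,0]]}'
```

```text
time: 6.97
position: [0.5419, -0.1865, 0.0603]
eef_rot: [-3.083, -0.451, -0.217]
wrist_force: [-1.8, 2.3, 7.2]
opening: 0.0002
time: 7.22
position: [0.542, -0.1865, 0.0596]
eef_rot: [-3.083, -0.451, -0.217]
wrist_force: [-3.9, 2.2, 8.5]
opening: 0.0006
```

The force rises about 3 N/mm past z = 0.0608 m. That matches the cap's overtravel spring, and the height matches the expected "in" height. I'll lift and check the key.

```bash
python3 -m creep '{"offset":[[-0.03,0,0.2],[-0.05,0,0.5],[0,0,0.9],[0,0,0.9],[0,0,0.9],[0,0,0.6],[0.12,0.95,0],[0.12,0.95,0],[0.12,0.95,0],[0.12,0.95,0]],"delta_rot":[[0,0,0],[0,0,0],[0,0,0],[0,0,0],[0,0,0],[0,0,0],[-0.057,0.192,0],[-0.057,0.192,0],[-0.057,0.192,0],[-0.057,0.192,0]]}'
python3 -m creep '{"offset":[[0.12,0.95,0],[0.12,0.95,0],[0.12,0.95,0],[0.12,0.95,0],[0.12,0.95,0],[0.12,0.95,0],[0.12,0.95,0],[0.12,0.95,0],[0.12,0.95,0],[0,0,0]],"delta_rot":[[-0.057,0.192,0],[-0.057,0.192,0],[-0.057,0.192,0],[-0.057,0.192,0],[-0.057,0.192,0],[-0.057,0.192,0],[0,0,0],[0,0,0],[0,0,0],[0,0,0]]}'
python3 - <<'E'
from workcell import robot
import cv2,numpy as np,pickle
d=pickle.load(open("s0.pkl","rb")); out=[]
for n,(a,b,c,e) in(("scene",(180,225,185,275)),("top",(180,265,270,370))):
    s=robot.snapshot(n)["img"][a:b,c:e,::-1]; o=d[n]["img"][a:b,c:e,::-1]
    out.append(cv2.resize(np.hstack([o,s]),(700,int(350*(b-a)/(e-c))),interpolation=cv2.INTER_CUBIC))
cv2.imwrite("pics/c5.png",np.vstack(out))
E
```

```text
time: 8.05
position: [0.5517, -0.0907, 0.16]
eef_rot: [-3.096, -0.452, -0.13]
wrist_force: [0.9, -0.8, -0.9]
opening: 0.0005
time: 8.88
position: [0.5788, 0.1254, 0.1597]
eef_rot: [3.107, 0.459, 0.001]
wrist_force: [0.6, -0.7, -0.1]
opening: 0.0005
```

View pics/c5.png

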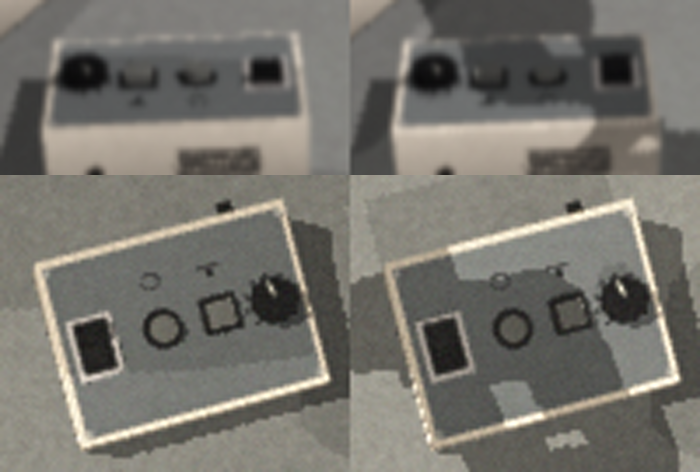

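The ring cap looks flatter than before in the scene view, but the arm's shadow makes it unclear. I'll move over the release and check the cap again with the contrast raised before pressing the button.

```bash
python3 -m creep '{"offset":[[0.12,0.8,0],[0.12,0.8,0],[0.12,0.8,0],[0.11,0.8,0],[0,0,-0.8],[0,0,-0.8],[0,0,-0.6],[0,0,-0.2],[0,0,0],[0,0,0]],"delta_rot":[[0,0,0],[0,0,0],[0,0,0],[0,0,0],[0,0,0],[0,0,0],[0,0,0],[0,0,0],[0,0,0],[0,0,0]]}'
python3 - <<'E'
from workcell import robot
import cv2,numpy as np,pickle
d=pickle.load(open("s0.pkl","rb")); s=robot.snapshot("scene")["img"]
def g(i,a,b,c,e,w):
    i=i[a:b,c:e,::-1]; i=cv2.resize(i,(w,int(w*(b-a)/(e-c))),interpolation=cv2.INTER_CUBIC); return cv2.normalize(i,None,0,255,cv2.NORM_MINMAX)
A=[g(i,185,205,210,265,780) for i in(d["scene"]["img"],s)]
B=g(s,170,270,320,420,300)
B=cv2.copyMakeBorder(cv2.resize(B,(260,260)),0,0,0,520,0)
out=np.vstack([cv2.resize(A[0],(780,160*780//780+10)),cv2.resize(A[1],(780,170)),B][:3]); cv2.imwrite("pics/c6.png",out[:600])
E
```

```text
time: 9.82
position: [0.5911, 0.2015, 0.1002]
eef_rot: [3.107, 0.453, 0.002]
wrist_force: [0.2, 0.1, -0.1]
opening: 0.0003
```

View pics/c6.png

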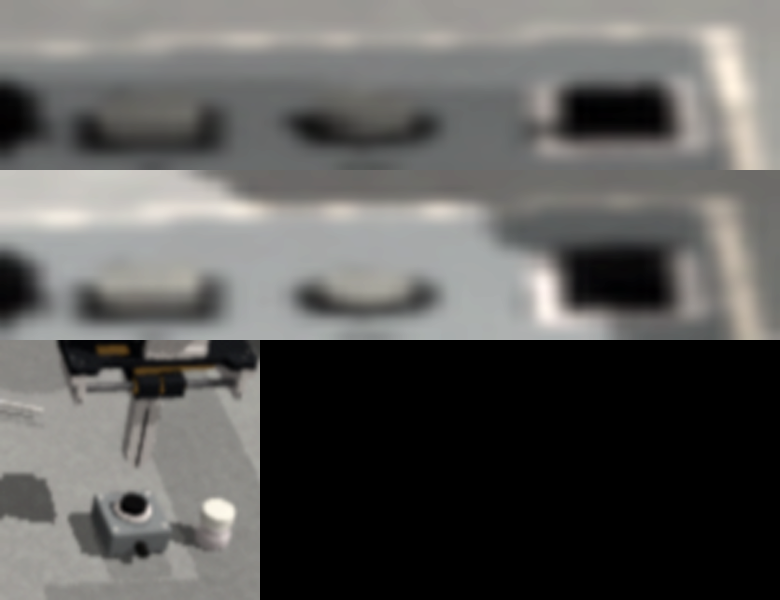

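The ring cap now sits low inside its collar (top edge about 8 px lower than the square key's, level before), so it is in. The square key is unchanged and out. The tip is above the release button. Now the button.

```bash
python3 -m creep '{"offset":[[0,0.16,-0.3],[0,0,-0.6],[0,0,-0.5],[0,0,-0.3],[0,0,-0.15],[0,0,0],[0,0,0]],"delta_rot":[[0,0,0],[0,0,0],[0,0,0],[0,0,0],[0,0,0],[0,0,0],[0,0,0]]}'
python3 -m creep '{"offset":[[0,0,-0.08],[0,0,-0.08],[0,0,-0.04],[0,0,0]],"delta_rot":[[0,0,0],[0,0,0],[0,0,0],[0,0,0]]}'
```

```text
time: 10.45
position: [0.5908, 0.2063, 0.0532]
eef_rot: [3.107, 0.455, 0.001]
wrist_force: [-0.3, 1.0, 0.7]
opening: 0.0003
time: 10.78
position: [0.5911, 0.2063, 0.0483]
eef_rot: [3.107, 0.455, 0.002]
wrist_force: [1.7, 0.0, 2.9]
opening: 0.0004
```

```bash
python3 -m creep '{"offset":[[0,0,-0.06],[0,0,-0.06],[0,0,0],[0,0,0]],"delta_rot":[[0,0,0],[0,0,0],[0,0,0],[0,0,0]]}'
```

```text
time: 11.12
position: [0.5911, 0.2063, 0.0455]
eef_rot: [3.107, 0.455, 0.002]
wrist_force: [1.4, 0.3, 6.5]
opening: 0.0005
```

6.5 N at about 4.5 mm of travel is well past the 2 mm release point. Lifting clear and retreating.

```bash
python3 -m creep '{"offset":[[0,0,0],[0,0,0.3],[0,0,0.6],[0,0,0.9],[0,0,1],[0,0,1],[0,0,1],[-0.5,-0.5,0.5],[-0.5,-0.5,0],[0,0,0]],"delta_rot":[[0,0,0],[0,0,0],[0,0,0],[0,0,0],[0,0,0],[0,0,0],[0,0,0],[0,0,0],[0,0,0],[0,0,0]]}'
python3 -m creep '{"offset":[[-0.9,-0.4,0],[-0.9,-0.4,0],[-0.9,-0.4,0],[-0.9,-0.4,0],[-0.7,-0.4,0],[0,0,0],[0,0,0],[0,0,0]],"delta_rot":[[0,0,0],[0,0,0],[0,0,0],[0,0,0],[0,0,0],[0,0,0],[0,0,0],[0,0,0]]}'
python3 - <<'E'
from workcell import robot
import cv2,numpy as np
a=robot.snapshot("scene")["img"][:,:,::-1]; b=robot.snapshot("top")["img"][:,:,::-1]
cv2.imwrite("pics/c7.png",np.vstack([cv2.resize(a[170:290,180:420],(600,300),interpolation=cv2.INTER_CUBIC),cv2.resize(b[120:300,100:400],(500,300))[:, :].copy() if 0 else cv2.resize(b[125:290,110:380],(600,300))]))
E
```

```text
time: 11.95
position: [0.5645, 0.1799, 0.1785]
eef_rot: [3.107, 0.454, 0.001]
wrist_force: [0.1, 0.1, 0.7]
opening: 0.0003
time: 12.62
position: [0.4587, 0.1315, 0.1776]
eef_rot: [3.107, 0.455, 0.001]
wrist_force: [-1.1, 0.0, 1.2]
opening: 0.0005
```

View pics/c7.png

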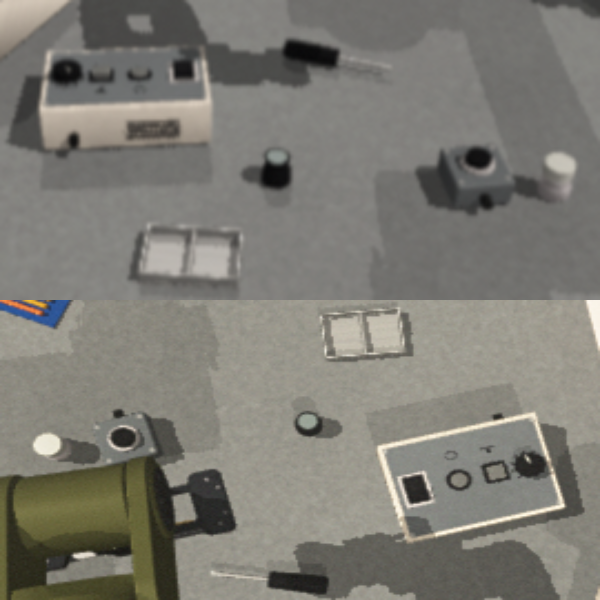

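Everything stands where it was: box, release with its button up, loupe, jar, tray and screwdriver. The arm is clear, so I'm handing in.

```bash
python3 -c "
from workcell import robot
print(robot.close_job())"
```

```text
the job is handed in; nothing more can be done
None
```

I pressed the rocker, then the ring-light key, then tapped the camera release button, and handed the job in at about 12.7 s. No verdict was reported. My checks point to all three presses working.

| Press | Force | What showed it worked |
|---|---|---|
| Rocker | about 4 N while moving, 12 N at its stop | travelled about 5 mm, and its robot-side end rose in the scene view |
| Ring-light key | up to 8.5 N on its overtravel spring | stopped at the predicted "in" height, and the cap sits lower in its collar |
| Release button | 6.5 N at about 4.5 mm | looked up again after I lifted off |

- **Final picture:** the boxes and the loose things look where they started, the stage key is still out, and the arm is clear. I judged this by eye and did not measure the final positions.
- **One disagreement:** the expected 2.5 N did not show in the force readings while the ring key was moving. I took it as in from the stop height, the spring rate past the stop and the picture.

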